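Find the soft seal on the vacuum manifold

ROBOT

A 6-joint arm with a two-finger parallel gripper is mounted at the origin on the work surface. World frame = base frame: x ahead of the robot, y to its left, z up, the work surface at z = 0. Lengths are in mm, angles in degrees, forces in N, time in s.
With the tool pointing down it reaches from about 300 to 850 mm from the base axis. Payload 4.2 kg.
Tool frame: the origin (TCP) lies at the very end of the fingers, on their centre line; the grasp point (between the pads) lies 19 mm behind it (hold_point_z is the z of the grasp point in the tool frame, in mm); z points along the fingers, y is the direction in which the jaws open and shut (so a half turn about z gives the same grasp; the last joint's range is limited). The gripper opens to 91 mm and grips with 3 to 60 N. Pads are 32 mm wide; open, the fingers measure 118 mm over their backs; the gripper's body (76 mm by 178 mm) begins 60 mm behind the grasp point.
Start: joints at [-69.041, 18.312, 89.639, -0, 72.044, -1.146], TCP at [216.378, -532.754, 189.376] pointing down, gripper open.
Joint ranges: [-177.97, 177.97], [-48.28, 115.42], [12.27, 149.76], [-77.06, 257.06], [2.81, 150.46], [-146.56, 146.56]. Speed limits (degrees/s): [147.25, 147.25, 180, 180, 180, 180].

INTERFACE

Orientations are given as [roll, pitch, yaw] about the fixed x, y, z axes, in that order (R = Rz(yaw) Ry(pitch) Rx(roll)).
In Python, from workcell import state, grab_frame, job_done, hold_point_z gives the robot as it stands. The module is installed in compiled form; this text tells all that it offers.
- The arm moves only by the shell command python3 -m creep 'ROWS' [FORCE]. ROWS is JSON, a list of rows, each a list of 7 numbers: the closure, from 0 (fully open) to 1 (shut), then the shift along the tool's x, y, z in mm, then the turn, a rotation vector about the tool's x, y, z in degrees. A call has 1 to 5 rows; each row shifts and turns the commanded pose from where the row before left it, along the tool's axes as they then stand; what a row does not reach is not made up. A row lasts 1/8 s, in which the tool goes at most 62.5 mm and 10.7 degrees, less where a joint would pass 70% of its speed; a pose out of reach is approached as far as the arm can. A call is refused whole if a number of a shift passes 62.5 or a number of a turn 10.7, either way. A call with a gripper value outside its range is refused whole. The fingers move at their own pace and stop on an object; FORCE is the grip in N (left out, the last holds). Time passes only in rows, so rows that do not move let the fingers close. It gives the time, the measured TCP pose, the force and the opening at its end, in the units of the state.
- state(): the state, without advancing time (a new reading comes with each control period).
- grab_frame(name): name is "scene" or "top"; returns a dict with "frame" (420x560x3 uint8, red, green, blue), "fx", "fy", "cx", "cy" (pixels), "view" (4x4, takes a point from world to camera coordinates). Camera axes: x right, y down, z forward; pixel columns grow to the right and rows downward; lengths in mm; the calibration is good to about 2 mm. A picture is of the moment at which its call begins. There is no depth.
- job_done(): hands the job in, once; it reports no verdict.
The state is a dict: "time_s": time; "qpos": joint angles; "qvel": joint speeds; "effort": joint torques, N m; "ee_pos": TCP position; "ee_rot": TCP orientation; "force": force on the tool from outside, world axes, zero at the start; "torque": the same for the moment, N m; "gripper_width": finger opening in mm.
Only numpy, scipy, OpenCV 4.12 (cv2) and the standard library are available. Lean on these libraries where they do the work, as an engineer would, in place of code of your own. Each camera call takes 0.05 s, during which the arm holds its last target.

TASK

One of the three rubber seals on the vacuum manifold has gone soft: take the pin tester from its holder and press it straight down on the rubbers, holding a moment each time with the pin pushed about two thirds in but never all the way, until you have found and felt the soft one, which gives far more than the others. Flip the toggle of that port only, all the way over to shut it, and stand the tester fully back down in its holder. Leave the other toggles, the bottle, the beaker and the tip box as they are.

Things in the scene. Friction and masses are not known exactly. Their poses are not given: they have to be found in the camera images.
- manifold: fixed vacuum manifold: clear chamber under a black top plate 170 mm deep (its x) by 280 mm long (its y), plate top 92 mm above the bench; origin under its centre on the bench, z up, its x points away from the robot, yaw up to 0.25 rad either way. A black gauge, 48 mm across and up to 125 mm above the bench, stands 35 mm beyond its left (+y) end. Three ports in a row along y at 80 mm pitch; each has a beige rubber seal and, 80 mm nearer the robot, its own toggle.
- port_left (a point): centre of the top face of the left rubber seal, unpressed (+y): a beige disc 23 mm across standing 14 mm above the plate, within a metal collar 32 mm across and 5 mm high. A rubber yields straight down like a spring: the two sound ones about 5 N/mm, the soft one about 1 N/mm (12 mm at most). All look alike; which place has the soft one changes. At 8 N a sound one sinks 1.6 mm, the soft one 8 mm. Axes as the manifold's.
- port_middle (a point): centre of the top face of the middle rubber seal, unpressed (between the others): a beige disc 23 mm across standing 14 mm above the plate, within a metal collar 32 mm across and 5 mm high. A rubber yields straight down like a spring: the two sound ones about 5 N/mm, the soft one about 1 N/mm (12 mm at most). All look alike; which place has the soft one changes. At 8 N a sound one sinks 1.6 mm, the soft one 8 mm. Axes as the manifold's.
- port_right (a point): centre of the top face of the right rubber seal, unpressed (-y): a beige disc 23 mm across standing 14 mm above the plate, within a metal collar 32 mm across and 5 mm high. A rubber yields straight down like a spring: the two sound ones about 5 N/mm, the soft one about 1 N/mm (12 mm at most). All look alike; which place has the soft one changes. At 8 N a sound one sinks 1.6 mm, the soft one 8 mm. Axes as the manifold's.
- toggle_left (a point): pivot of the left port's toggle, 18 mm above the plate, axes as the manifold's. A steel stem 8 mm thick and 50 mm long with a white ball 18 mm across at its end, between two grey cheeks 28 mm wide overall and 22 mm high. Open, it leans about 0.5 rad from upright towards the robot (manifold -x; ball 24 mm nearer and 44 mm above the pivot); shut, it leans 0.5 rad the other way, towards its port. Light friction (about 1.5 N at the ball); it stays where it is left.
- toggle_middle (a point): pivot of the middle port's toggle, 18 mm above the plate, axes as the manifold's. A steel stem 8 mm thick and 50 mm long with a white ball 18 mm across at its end, between two grey cheeks 28 mm wide overall and 22 mm high. Open, it leans about 0.5 rad from upright towards the robot (manifold -x; ball 24 mm nearer and 44 mm above the pivot); shut, it leans 0.5 rad the other way, towards its port. Light friction (about 1.5 N at the ball); it stays where it is left.
- toggle_right (a point): pivot of the right port's toggle, 18 mm above the plate, axes as the manifold's. A steel stem 8 mm thick and 50 mm long with a white ball 18 mm across at its end, between two grey cheeks 28 mm wide overall and 22 mm high. Open, it leans about 0.5 rad from upright towards the robot (manifold -x; ball 24 mm nearer and 44 mm above the pivot); shut, it leans 0.5 rad the other way, towards its port. Light friction (about 1.5 N at the ball); it stays where it is left.
- toggle_1 (a joint): angle of one of the three toggles (which place it is at changes), rad: 0 to 0.1 open as found, 1.0 fully shut
- toggle_2 (a joint): angle of one of the three toggles (which place it is at changes), rad: 0 to 0.1 open as found, 1.0 fully shut
- toggle_3 (a joint): angle of one of the three toggles (which place it is at changes), rad: 0 to 0.1 open as found, 1.0 fully shut
- rubber_1 (a joint): how far the rubber next to toggle_1 (same port, place changes) is pressed in, m: 0 unpressed
- rubber_2 (a joint): how far the rubber next to toggle_2 (same port, place changes) is pressed in, m: 0 unpressed
- rubber_3 (a joint): how far the rubber next to toggle_3 (same port, place changes) is pressed in, m: 0 unpressed
- pin (a joint): how far the tester's pin is pushed up into its barrel, m: 0 fully out, 0.009 all the way in; spring of 1.5 N/mm without preload, so 6 mm takes 9 N
- tester_grip (a point): centre of the tester's grey grip: upright cylinder 28 mm across and 60 mm long, z up along the tester. Below the grip, 30 to 36 mm under this point, a flange 38 mm across; then a steel barrel 24 mm across that tapers at its end to 16 mm and ends 76 mm below this point; the pin, 6 mm thick with a flat end, sticks out 14 mm more, its tip 90 mm below this point. 0.2 kg.
- holder_mouth (a point): centre of the top of the hole in the holder, a fixed metal block 70 x 70 mm and 64 mm high; the hole is 29 mm across and goes through. The tester stands in it with its flange resting on the block's top, its grip centre then 36 mm above this point and the pin hanging free.
- bottle: amber bottle with a blue cap, 60 mm across, 130 mm high, standing; origin under its centre; bystander
- beaker: glass beaker, 70 mm across, 85 mm high, standing; origin under its centre; bystander
- tip_box: blue box of pipette tips, 85 x 125 mm, 64 mm high; origin under its centre; bystander
Things that resemble listed ones, but are neither listed nor needed, are in the scene too. What is shaped like the part that bears holder_mouth but orange is not meant.

How it is judged:
By the outcome, as a careful person would: the job done as asked, in the order asked, and still so for the second after the job is handed in, with the robot touching nothing.
It also fails if it takes over 64 s, if anything falls off the work surface, if the arm or the gripper's body presses on something with over 40 N, if the wrist force passes 120 N, or if a joint passes its speed limit or range.

## Working session

There is one attempt and no reset: what is moved stays moved. The work goes in short steps, Python scripts to look and compute and a shell command to move; the robot and the scene stay as the last step left them, time stands still between calls to the robot, and variables do not carry over. Pictures are saved under pics/ and viewed, and the job is handed in when it is done.

```bash
mkdir -p pics; cat > h.py <<'E'
import numpy as np, cv2
from workcell import state, grab_frame, job_done, hold_point_z
def save(n,fn,crop=None,s=1):
    g=grab_frame(n); f=g["frame"][:,:,::-1].copy()
    np.save('pics/'+fn+'.npy',g["frame"])
    import pickle; pickle.dump({k:g[k] for k in g if k!='frame'},open('pics/%s.pkl'%n,'wb'))
    cv2.imwrite('pics/'+fn+'.png',f); return g
def crop(fn,out,u0,v0,u1,v1,s):
    f=np.load('pics/'+fn+'.npy')[v0:v1,u0:u1,::-1]
    f=cv2.resize(f,None,fx=s,fy=s,interpolation=cv2.INTER_CUBIC); 
    for k in range((u0//20+1)*20,u1,20): cv2.putText(f,str(k),((k-u0)*s,10),0,.35,(0,0,255)); cv2.line(f,((k-u0)*s,12),((k-u0)*s,18),(0,0,255))
    for k in range((v0//20+1)*20,v1,20): cv2.putText(f,str(k),(0,(k-v0)*s),0,.35,(0,0,255)); cv2.line(f,(22,(k-v0)*s),(28,(k-v0)*s),(0,0,255))
    cv2.imwrite('pics/'+out+'.png',f)
def cal(n):
    import pickle; return pickle.load(open('pics/%s.pkl'%n,'rb'))
def proj(n,P):
    g=cal(n); P=np.atleast_2d(P).astype(float); c=P@g['view'][:3,:3].T+g['view'][:3,3]
    return np.c_[g['fx']*c[:,0]/c[:,2]+g['cx'],g['fy']*c[:,1]/c[:,2]+g['cy']]
def ray(n,u,v,z):
    g=cal(n);R=g['view'][:3,:3];t=g['view'][:3,3]
    o=-R.T@t; d=R.T@np.array([(u-g['cx'])/g['fx'],(v-g['cy'])/g['fy'],1.]); return o+d*(z-o[2])/d[2]
E
python3 - <<'E'
from h import *
save('scene','s0');save('top','t0');print(state(),hold_point_z)
for n in('scene','top'):
    g=cal(n);R=g['view'][:3,:3];print(n,g['fx'],-R.T@g['view'][:3,3],R)
E
```

```text
{'time_s': 0.1, 'qpos': array([-6.90418637e+01,  1.83472990e+01,  8.96986518e+01, -1.20061509e-03,
        7.20454270e+01, -1.14442583e+00]), 'qvel': array([ 0.00613606, -0.06237506, -0.1160222 ,  0.0298942 ,  0.04226298,
        0.03259218]), 'effort': array([ 8.09472313e-04, -4.13329911e+01, -2.32510972e+01,  7.29493797e-02,
        4.21546481e-02, -5.91048047e-05]), 'ee_pos': array([ 216.18379383, -532.27925848,  188.61638565]), 'ee_rot': array([-1.79908618e+02, -6.83730737e-04,  2.21029326e+01]), 'force': array([ 0.21900754, -0.65946834, -0.02426985]), 'torque': array([ 0.04652931,  0.01039734, -0.05952178]), 'gripper_width': 91.45912249585749} -18.8
scene 445.3679096417655 [1071.49373689  498.19819391  996.97320868] [[-0.74314193  0.66905734  0.01011657]
 [ 0.51117516  0.57740382 -0.63663552]
 [-0.43178701 -0.46793921 -0.77109848]]
top 490.309057053796 [ 321.38796381  -20.3095296  1554.74921732] [[-0.00524459 -0.99994806  0.0087393 ]
 [-0.98891128  0.00388923 -0.14845657]
 [ 0.14841487 -0.00942099 -0.98888031]]
```

View pics/s0.png

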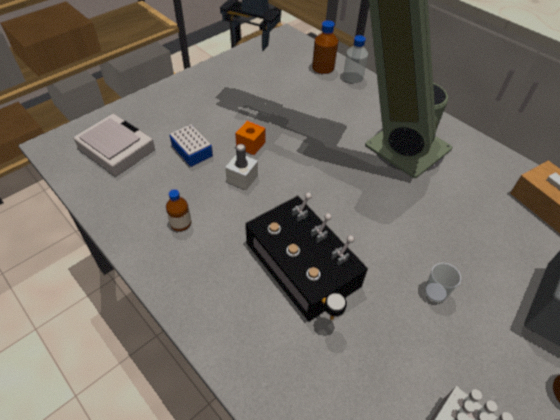

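View pics/t0.png

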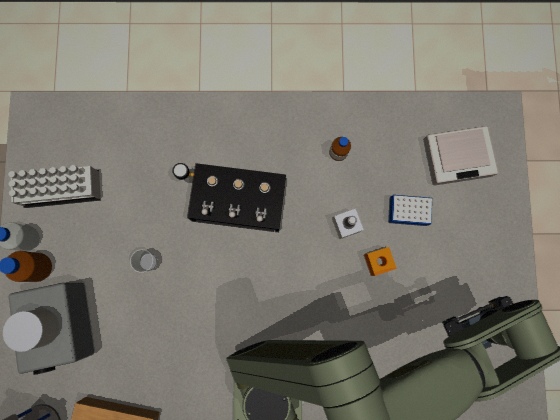

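The tester, upright in the light metal holder, is at scene (241,158) / top (349,221). The orange block at scene (251,137) / top (381,261) is the decoy. The manifold is at top (237,197), with its gauge at (181,171). The listed bottle is at top (341,148), the beaker at (146,260) and the tip box at (411,210). I'll check these in close crops.

```bash
python3 - <<'E'
from h import *
crop('t0','c1',160,150,300,245,5)
crop('t0','c2',310,180,430,285,6)
crop('s0','c3',220,110,280,200,6)
crop('s0','c4',240,180,380,320,5)
E
```

```text
(no output)
```

View pics/c1.png

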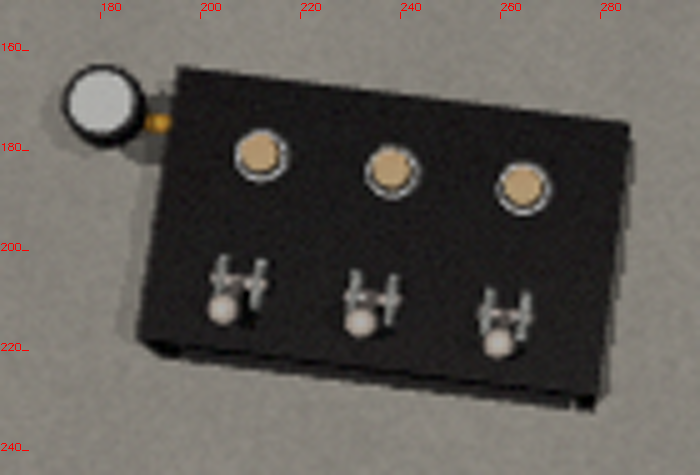

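View pics/c2.png

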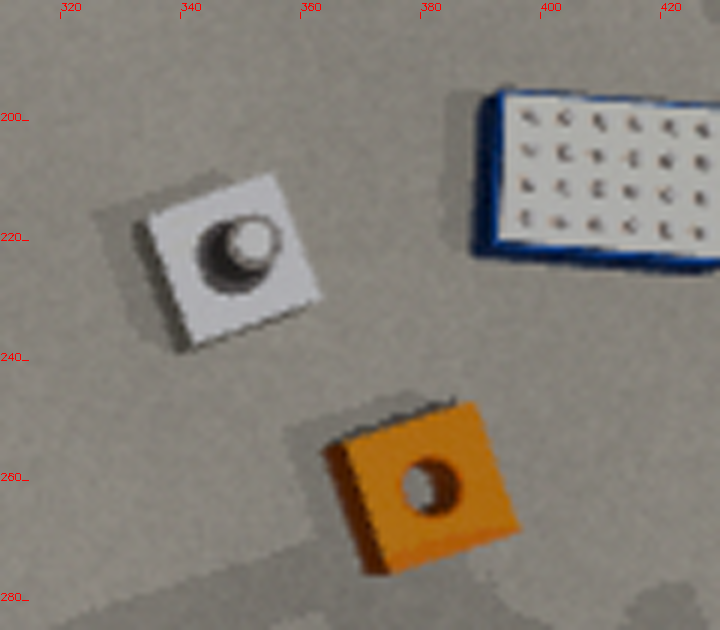

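View pics/c3.png

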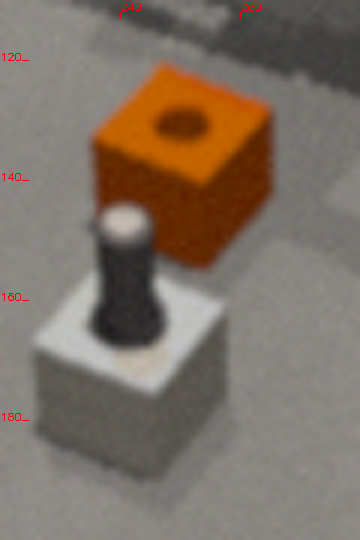

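View pics/c4.png

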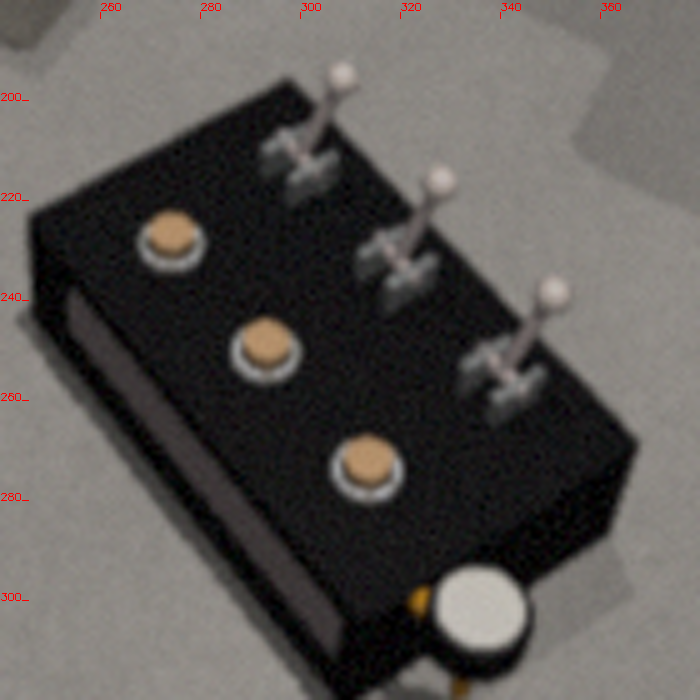

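```bash
python3 - <<'E'
from h import *
from scipy.optimize import least_squares
xo=None
obs=[]
for k,(y,t,s) in enumerate([(80,(211.8,180.0),(313.4,271.6)),(0,(237.8,183.0),(293,247.8)),(-80,(264,186.8),(274,225.8))]):
    obs+=[('top','p',y,t),('scene','p',y,s)]
for y,t,s in [(80,(204.2,211.6),(350.2,238.2)),(0,(231.8,214),(327.6,215.8)),(-80,(259.2,218.4),(308,194.8))]:
    obs+=[('top','b',y,t),('scene','b',y,s)]
def W(q,kind,y):
    x,yy,a,px=q; l=np.array([px,y,106]) if kind=='p' else np.array([px-80-24,y,154])
    c,s=np.cos(a),np.sin(a); return np.array([x+c*l[0]-s*l[1],yy+s*l[0]+c*l[1],l[2]])
corn=[((85,140),(195.2,162.8)),((85,-140),(285.6,174.4)),((-85,140),(187.2,217.6))]
def res(q):
    r=[]
    for n,k,y,uv in obs: r+=list(proj(n,W(q,k,y))[0]-uv)
    c,s=np.cos(q[2]),np.sin(q[2])
    for (a,b),uv in corn: r+=list(proj('top',[q[0]+c*a-s*b,q[1]+s*a+c*b,92])[0]-uv)
    return np.array(r)
f=least_squares(res,[600,200,0,30],x_scale=[100,100,.1,10]);print(f.x,np.degrees(f.x[2]));print(f.fun.reshape(-1,2).round(1))
for y in(80,0,-80): print(W(f.x,'p',y).round(1),W(f.x,'b',y).round(1))
# triangulate each port with z fixed
for n,k,y,uv in obs: print(n,k,y,ray(n,*uv,106 if k=='p' else 154).round(1))
print('tester',ray('top',351.8,220.1,130),ray('scene',241,147,130))
cs=np.array([(150,214),(273,174),(322,298),(188,346)])/6+[309.6,179.6]
H=np.array([ray('top',*c,64) for c in cs]);print(H.round(1),H.mean(0), [np.degrees(np.arctan2(*(H[(i+1)%4]-H[i])[[1,0]])) for i in range(4)],[np.linalg.norm(H[(i+1)%4]-H[i]) for i in range(4)])
cs=np.array([(36,345),(105,258),(226,302),(155,390)])/6+[219.6,109.6]
H=np.array([ray('scene',*c,64) for c in cs]);print(H.round(1),H.mean(0))
# bystanders
print('bottle',ray('top',341,148,130)[:2],'box',ray('top',411,209,64)[:2],'beaker',ray('top',146,260,60)[:2])
E
```

```text
[ 5.80208253e+02  9.17198726e+01 -1.26846241e-01  3.61096997e+01] -7.267754238596458
[[ 0.1  0. ]
 [ 0.  -0.1]
 [ 0.4  0.2]
 [-0.1  0.1]
 [ 0.6 -0.4]
 [-0.1  0.3]
 [ 0.5  0.1]
 [ 0.1  0.7]
 [ 0.4  1. ]
 [ 0.8  0.8]
 [ 0.6  0. ]
 [ 0.1  1.2]
 [ 0.   0.2]
 [ 0.6 -0.3]
 [-0.2  0.2]]
[626.1 166.5 106. ] [523.  179.7 154. ]
[616.   87.2 106. ] [512.9 100.3 154. ]
[605.9   7.8 106. ] [502.7  21.  154. ]
top p 80 [626.2 166.7 106. ]
scene p 80 [626.4 166.6 106. ]
top p 0 [616.7  88.5 106. ]
scene p 0 [615.6  87.  106. ]
top p -80 [604.8   9.6 106. ]
scene p -80 [605.1   7.2 106. ]
top b 80 [523.2 181.  154. ]
scene b 80 [521.8 178.2 154. ]
top b 0 [515.9 101.5 154. ]
scene b 0 [512.6  97.3 154. ]
top b -80 [502.8  22.5 154. ]
scene b -80 [500.2  18.  154. ]
tester [ 499.77254883 -248.13770494  130.        ] [ 498.72312213 -249.70597286  130.        ]
[[ 523.2 -206.2   64. ]
 [ 543.7 -269.8   64. ]
 [ 479.6 -293.    64. ]
 [ 455.4 -224.    64. ]] [ 500.47785618 -248.28537577   64.        ] [np.float64(-72.18275547828223), np.float64(-160.078885391647), np.float64(109.34701559681787), np.float64(14.740344820532547)] [np.float64(66.84459909286005), np.float64(68.10743197690924), np.float64(73.13448093035349), np.float64(70.11502538217215)]
[[ 543.9 -270.    64. ]
 [ 479.7 -295.4   64. ]
 [ 454.7 -231.2   64. ]
 [ 519.9 -208.2   64. ]] [ 499.56296477 -251.21287167   64.        ]
bottle [ 717.63409166 -221.69382149] box [ 541.73923257 -442.30253647] beaker [389.40731441 367.96935936]
```

The best candidate is the grey tester at scene (241,158), standing in the light metal block. The crop shows the orange block is empty. The pose fit agrees to about 1 px. Next I turn to the manifold's yaw and move above the tester.

```bash
python3 -m creep '[[0,0,0,0,0,0,9.8],[0,0,0,0,0,0,9.8],[0,0,0,0,0,0,9.8],[0,30.6,-39.7,0,0,0,0],[0,30.6,-39.7,0,0,0,0]]' 50
python3 -m creep '[[0,30.6,-39.7,0,0,0,0],[0,30.6,-39.7,0,0,0,0],[0,30.6,-39.7,0,0,0,0],[0,30.6,-39.7,0,0,0,0],[0,30.6,-39.7,0,0,0,0]]'
python3 -m creep '[[0,30.6,-39.7,0,0,0,0],[0,0,0,0,0,0,0],[0,0,0,0,0,0,0]]'
python3 - <<'E'
from h import *
save('scene','s1');save('top','t1');crop('s1','c5',180,60,330,200,5)
E
```

```text
time_s: 0.72
ee_pos: [287.5, -460.9, 188.8]
ee_rot: [-179.9, 0.0, -7.4]
force: [0.1, -0.1, -0.3]
gripper_width: 91.4
time_s: 1.35
ee_pos: [464.9, -282.9, 189.0]
ee_rot: [-180.0, 0.0, -7.3]
force: [0.4, -0.7, 0.2]
gripper_width: 91.3
time_s: 1.72
ee_pos: [498.9, -248.9, 188.9]
ee_rot: [180.0, 0.1, -7.3]
force: [-0.6, 0.1, -0.1]
gripper_width: 91.0
```

View pics/c5.png

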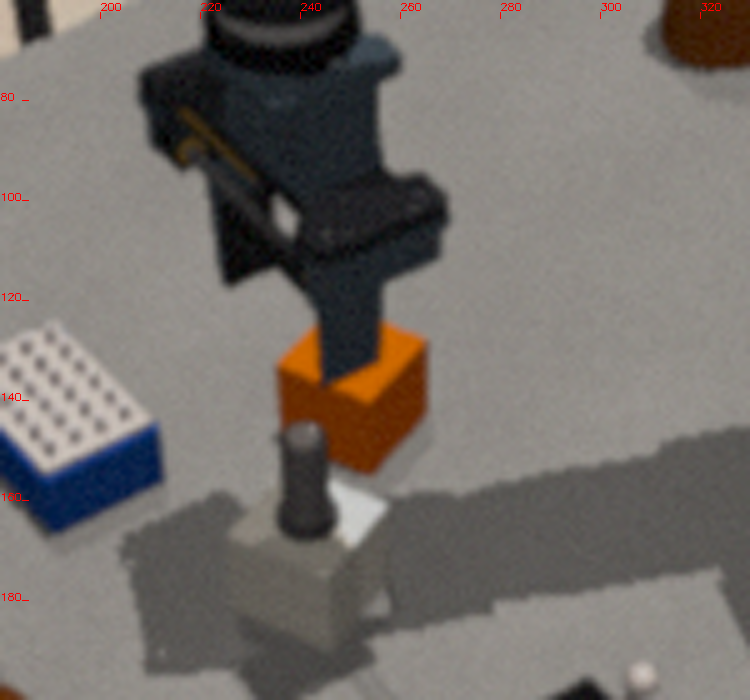

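The gripper is above the grip, which stands free at about (241,150). Descending and closing.

```bash
python3 -m creep '[[0,0,0,40,0,0,0],[0,0,0,40,0,0,0],[0,0,0,27,0,0,0],[0,0,0,0,0,0,0],[1,0,0,0,0,0,0]]' 50
python3 -m creep '[[1,0,0,0,0,0,0],[1,0,0,0,0,0,0],[1,0,0,0,0,0,0],[1,0,0,0,0,0,0]]'
python3 -m creep '[[1,0,0,0,0,0,0],[1,0,0,0,0,0,0]]'
```

```text
time_s: 2.45
ee_pos: [500.0, -249.9, 83.6]
ee_rot: [180.0, -0.1, -7.4]
force: [-0.3, 0.1, 0.2]
gripper_width: 84.0
time_s: 2.95
ee_pos: [499.6, -248.8, 82.6]
ee_rot: [180.0, -0.0, -7.3]
force: [-0.1, -0.3, -0.7]
gripper_width: 44.2
time_s: 3.2
ee_pos: [499.5, -248.9, 82.3]
ee_rot: [180.0, 0.0, -7.3]
force: [-0.3, -1.3, -0.1]
gripper_width: 26.7
```

```bash
python3 -m creep '[[1,0,0,0,0,0,0],[1,0,0,0,0,0,0],[1,0,0,-10,0,0,0],[1,0,0,-30,0,0,0],[1,0,0,-40,0,0,0]]'
python3 -m creep '[[1,0,0,-40,0,0,0],[1,0,0,-40,0,0,0],[1,0,0,-13,0,0,0],[1,0,0,0,0,0,0],[1,0,0,0,0,0,0]]'
python3 - <<'E'
from h import *
save('scene','s2');save('top','t2');crop('s2','c6',170,20,330,200,4);crop('t2','c7',300,150,430,290,4);print(state()['force'])
E
```

```text
time_s: 3.82
ee_pos: [498.7, -248.2, 162.6]
ee_rot: [-179.9, 0.2, -7.3]
force: [0.7, 0.4, -2.0]
gripper_width: 26.7
time_s: 4.45
ee_pos: [498.6, -248.3, 253.3]
ee_rot: [-179.9, 0.2, -7.3]
force: [-0.4, -0.0, -2.2]
gripper_width: 27.2
[ 1.66494574  0.13848888 -0.75537952]
```

View pics/c6.png

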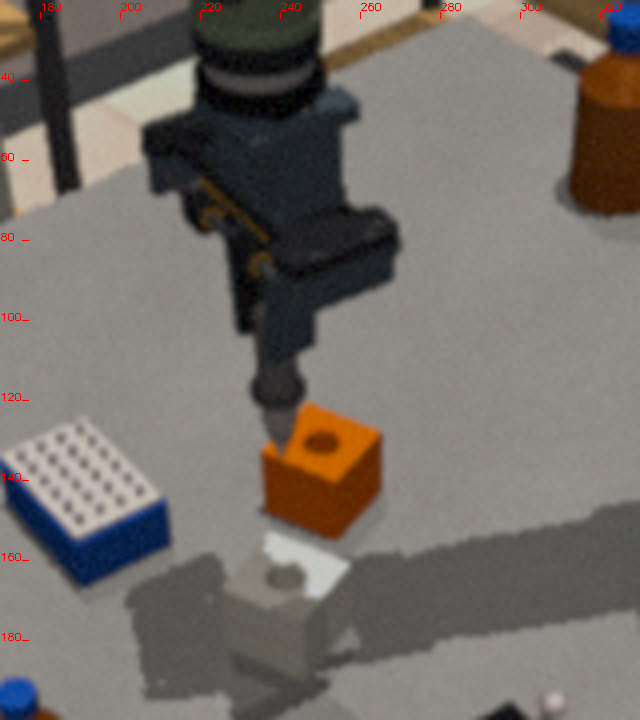

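View pics/c7.png

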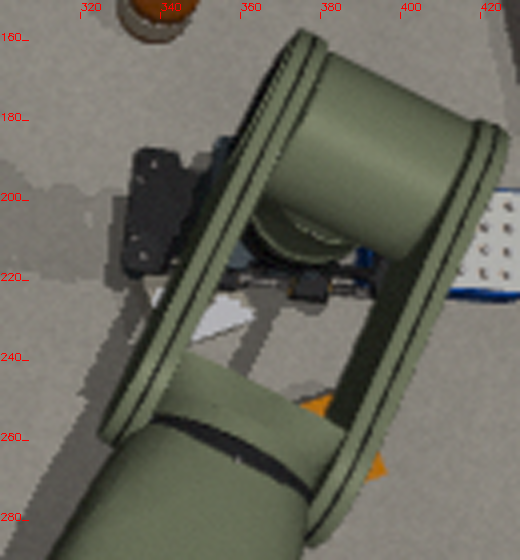

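The tester is out of the holder, with the barrel end at about (240,132). Next is the right port, stopping high above it to check the tip.

```bash
python3 -m creep '[[1,6,-20,0,0,0,0],[1,11,-41,0,0,0,0],[1,11,-41,0,0,0,0],[1,11,-41,0,0,0,0],[1,11,-41,0,0,0,0]]'
python3 -m creep '[[1,11,-41,0,0,0,0],[1,8,-25,0,0,0,0],[1,5,-17.6,0,0,0,0],[1,0,0,30,0,0,0],[1,0,0,25,0,0,0]]'
python3 -m creep '[[1,0,0,0,0,0,0],[1,0,0,0,0,0,0]]'
python3 - <<'E'
from h import *
save('scene','s3');save('top','t3');crop('s3','c8',210,140,350,300,5)
p=state()['ee_pos'];print(p,state()['force'])
for dz in (18,-12,-57,-72): print(dz,proj('scene',p+[0,0,dz]))
E
```

```text
time_s: 5.18
ee_pos: [572.8, -70.0, 254.8]
ee_rot: [-180.0, 0.1, -7.3]
force: [-0.4, -0.1, -2.5]
gripper_width: 27.0
time_s: 5.8
ee_pos: [606.6, 7.9, 199.2]
ee_rot: [180.0, 0.0, -7.3]
force: [0.1, -0.8, -2.3]
gripper_width: 27.1
time_s: 6.05
ee_pos: [607.6, 7.3, 201.4]
ee_rot: [-180.0, -0.1, -7.3]
force: [0.1, -0.3, -1.7]
gripper_width: 27.0
[607.77100982   7.16200667 201.83615923] [ 0.05269022 -0.68737045 -2.34561797]
18 [[273.93931526 196.5863446 ]]
-12 [[273.73270526 204.91458733]]
-57 [[273.43927757 216.7423645 ]]
-72 [[273.34558724 220.51892841]]
```

View pics/c8.png

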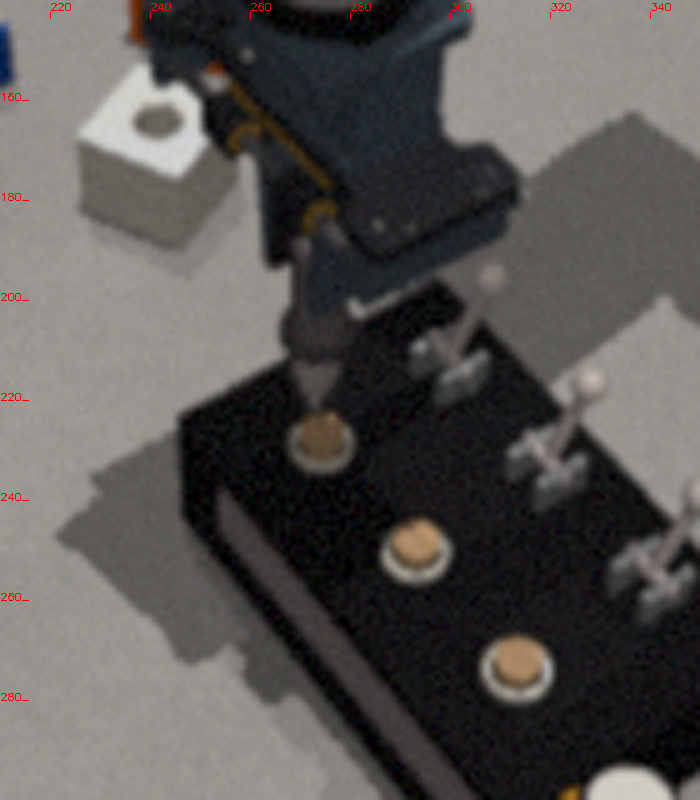

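View pics/t3.png

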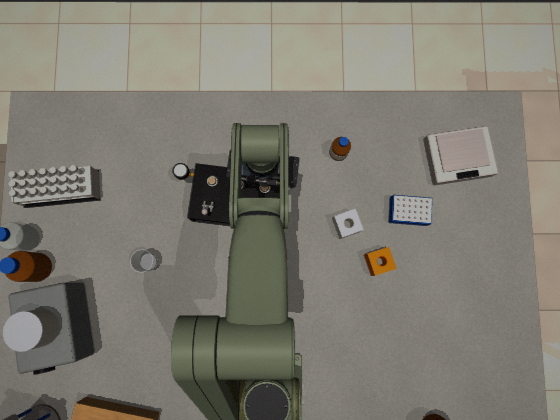

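The tester hangs vertical: the barrel end at (273,219) matches the projection at (273,217). The pin is right over the right rubber at (274,225). Lowering.

```bash
python3 -m creep '[[1,-1.5,-0.5,10,0,0,0],[1,0,0,8,0,0,0],[1,0,0,0,0,0,0]]'
python3 -m creep '[[1,0,0,2,0,0,0],[1,0,0,0,0,0,0]]'
python3 -m creep '[[1,0,0,2,0,0,0],[1,0,0,0,0,0,0]]'
python3 -m creep '[[1,0,0,2,0,0,0],[1,0,0,0,0,0,0]]'
```

```text
time_s: 6.52
ee_pos: [604.7, 7.9, 181.2]
ee_rot: [180.0, 0.1, -7.3]
force: [0.6, -0.2, -2.2]
gripper_width: 27.1
time_s: 6.78
ee_pos: [605.6, 7.9, 180.4]
ee_rot: [180.0, -0.0, -7.3]
force: [0.6, -0.5, -1.9]
gripper_width: 27.0
time_s: 7.02
ee_pos: [605.4, 7.9, 178.2]
ee_rot: [180.0, 0.0, -7.3]
force: [0.3, 0.1, -2.9]
gripper_width: 27.4
time_s: 7.28
ee_pos: [605.6, 7.9, 176.5]
ee_rot: [180.0, -0.0, -7.3]
force: [0.2, -0.9, -0.4]
gripper_width: 27.2
```

```bash
python3 -m creep '[[1,0,0,2,0,0,0],[1,0,0,0,0,0,0]]'
python3 -m creep '[[1,0,0,1.5,0,0,0],[1,0,0,0,0,0,0]]'
```

```text
time_s: 7.52
ee_pos: [605.7, 7.9, 174.7]
ee_rot: [180.0, -0.1, -7.3]
force: [0.3, 0.3, 1.6]
gripper_width: 26.9
time_s: 7.78
ee_pos: [605.8, 7.9, 173.3]
ee_rot: [180.0, -0.1, -7.3]
force: [0.2, -0.1, 3.4]
gripper_width: 27.4
```

The slope is about 1.2 N/mm, which points to a sound rubber. Completing the press to about 9 N and holding.

```bash
python3 -m creep '[[1,0,0,1.5,0,0,0],[1,0,0,1.5,0,0,0],[1,0,0,0,0,0,0]]'
python3 -m creep '[[1,0,0,0,0,0,0],[1,0,0,0,0,0,0],[1,0,0,0,0,0,0],[1,0,0,0,0,0,0]]'
```

```text
time_s: 8.15
ee_pos: [605.9, 7.9, 170.5]
ee_rot: [-180.0, -0.1, -7.3]
force: [-1.2, -0.2, 6.6]
gripper_width: 27.1
time_s: 8.65
ee_pos: [605.9, 7.8, 170.6]
ee_rot: [180.0, -0.1, -7.3]
force: [-0.1, -0.6, 5.9]
gripper_width: 27.1
```

Right rubber: net 8.5 N at 7.5 mm of travel (pin about 5.7 mm in, rubber about 1.8 mm), so it is sound. On to the middle port.

```bash
python3 -m creep '[[1,0,0,-12,0,0,0],[1,0,0,-18,0,0,0],[1,0,-20,0,0,0,0],[1,0,-40,0,0,0,0],[1,0,-20,0,0,0,0]]'
python3 -m creep '[[1,0,0,10,0,0,0],[1,0,0,8,0,0,0],[1,0,0,3,0,0,0],[1,0,0,0,0,0,0]]'
python3 -m creep '[[1,0,0,2,0,0,0],[1,0,0,0,0,0,0]]'
python3 -m creep '[[1,0,0,2,0,0,0],[1,0,0,0,0,0,0]]'
```

```text
time_s: 9.28
ee_pos: [615.0, 89.8, 198.5]
ee_rot: [-180.0, 0.1, -7.2]
force: [0.7, -0.2, -3.0]
gripper_width: 27.4
time_s: 9.78
ee_pos: [615.4, 86.4, 178.5]
ee_rot: [180.0, 0.0, -7.4]
force: [-0.7, -0.8, -1.9]
gripper_width: 26.9
time_s: 10.02
ee_pos: [615.9, 86.8, 177.2]
ee_rot: [180.0, -0.1, -7.3]
force: [0.3, -0.6, -0.3]
gripper_width: 27.0
time_s: 10.28
ee_pos: [616.0, 87.0, 175.3]
ee_rot: [180.0, -0.1, -7.3]
force: [-0.7, -1.1, 0.9]
gripper_width: 26.8
```

```bash
python3 -m creep '[[1,0,0,1.5,0,0,0],[1,0,0,0,0,0,0]]'
python3 -m creep '[[1,0,0,1.5,0,0,0],[1,0,0,0,0,0,0],[1,0,0,0,0,0,0]]'
```

```text
time_s: 10.52
ee_pos: [615.9, 87.1, 173.8]
ee_rot: [180.0, -0.1, -7.3]
force: [-0.4, -1.0, 3.5]
gripper_width: 27.1
time_s: 10.9
ee_pos: [615.9, 87.1, 172.2]
ee_rot: [180.0, -0.0, -7.3]
force: [-1.1, -2.0, 5.4]
gripper_width: 27.1
```

The middle one also looks sound. One more millimetre, hold, then the left port.

```bash
python3 -m creep '[[1,0,0,1.2,0,0,0],[1,0,0,0,0,0,0],[1,0,0,0,0,0,0],[1,0,0,0,0,0,0],[1,0,0,0,0,0,0]]'
python3 -m creep '[[1,0,0,-12,0,0,0],[1,0,0,-16,0,0,0],[1,0,-20,0,0,0,0],[1,0,-40,0,0,0,0],[1,0,-20,0,0,0,0]]'
python3 -m creep '[[1,0,0,10,0,0,0],[1,0,0,8,0,0,0],[1,0,0,2,0,0,0],[1,0,0,0,0,0,0]]'
python3 -m creep '[[1,0,0,3,0,0,0],[1,0,0,0,0,0,0]]'
python3 -m creep '[[1,0,0,2,0,0,0],[1,0,0,0,0,0,0]]'
```

```text
time_s: 11.52
ee_pos: [615.9, 87.2, 171.1]
ee_rot: [180.0, -0.1, -7.3]
force: [0.4, -1.7, 5.8]
gripper_width: 27.2
time_s: 12.15
ee_pos: [625.4, 169.4, 197.9]
ee_rot: [-180.0, 0.1, -7.2]
force: [0.3, -0.9, -2.4]
gripper_width: 27.1
time_s: 12.65
ee_pos: [625.7, 165.8, 178.5]
ee_rot: [180.0, 0.0, -7.4]
force: [-0.6, -0.1, -1.9]
gripper_width: 27.0
time_s: 12.9
ee_pos: [626.1, 166.2, 175.9]
ee_rot: [180.0, -0.0, -7.3]
force: [-0.1, -0.7, -0.6]
gripper_width: 27.3
time_s: 13.15
ee_pos: [626.0, 166.4, 173.9]
ee_rot: [180.0, -0.0, -7.3]
force: [0.6, -0.8, -0.7]
gripper_width: 26.7
```

```bash
python3 -m creep '[[1,0,0,2,0,0,0],[1,0,0,0,0,0,0],[1,0,0,0,0,0,0]]'
```

```text
time_s: 13.52
ee_pos: [626.0, 166.5, 171.9]
ee_rot: [180.0, -0.0, -7.3]
force: [-0.0, -1.4, 1.7]
gripper_width: 27.7
```

Net 3.9 N at 6 mm of travel is about 0.6 N/mm, so the left rubber is the soft one. Pressing on to about 9 N.

```bash
python3 -m creep '[[1,0,0,3,0,0,0],[1,0,0,2,0,0,0],[1,0,0,0,0,0,0],[1,0,0,0,0,0,0]]'
python3 -m creep '[[1,0,0,2,0,0,0],[1,0,0,1,0,0,0],[1,0,0,0,0,0,0],[1,0,0,0,0,0,0]]'
```

```text
time_s: 14.02
ee_pos: [626.0, 166.6, 167.0]
ee_rot: [180.0, -0.0, -7.3]
force: [0.4, -2.0, 4.5]
gripper_width: 27.1
time_s: 14.52
ee_pos: [626.1, 166.5, 164.1]
ee_rot: [-180.0, -0.1, -7.3]
force: [-0.4, -2.8, 6.7]
gripper_width: 27.2
```

Left rubber: net 8.9 N after 14 mm (pin about 5.9 mm in, rubber about 8 mm), so it is confirmed soft. I hold, lift, and go round to the robot side of the left toggle's ball.

```bash
python3 -m creep '[[1,0,0,0,0,0,0],[1,0,0,0,0,0,0],[1,0,0,0,0,0,0],[1,0,0,0,0,0,0],[1,0,0,0,0,0,0]]'
python3 -m creep '[[1,0,0,-16,0,0,0],[1,0,0,-35,0,0,0],[1,0,0,-35,0,0,0],[1,-25,0,0,0,0,0],[1,-40,0,0,0,0,0]]'
python3 -m creep '[[1,-40,0,0,0,0,0],[1,-30,0,0,0,0,0],[1,0,0,0,0,0,0],[1,0,0,0,0,0,0]]'
python3 - <<'E'
from h import *
save('scene','s4');save('top','t4');crop('s4','c9',280,100,420,260,5)
p=state()['ee_pos'];print(p,state()['force'])
for dz in (-12,-57,-72): print(dz,proj('scene',p+[0,0,dz]))
E
```

```text
time_s: 15.15
ee_pos: [626.1, 166.6, 164.1]
ee_rot: [-180.0, -0.1, -7.3]
force: [-0.3, -1.7, 6.3]
gripper_width: 27.5
time_s: 15.78
ee_pos: [560.6, 175.6, 248.9]
ee_rot: [-179.9, 0.1, -7.3]
force: [-0.2, 0.5, -2.5]
gripper_width: 27.0
time_s: 16.27
ee_pos: [492.1, 184.2, 249.5]
ee_rot: [-180.0, 0.0, -7.3]
force: [-0.4, -0.8, -2.3]
gripper_width: 27.1
[492.51783832 183.9033425  249.27934497] [-0.11849049 -0.26378835 -2.20505647]
-12 [[366.58070468 210.5736588 ]]
-57 [[363.1010649  223.01656522]]
-72 [[361.99332893 226.9777382 ]]
```

View pics/c9.png

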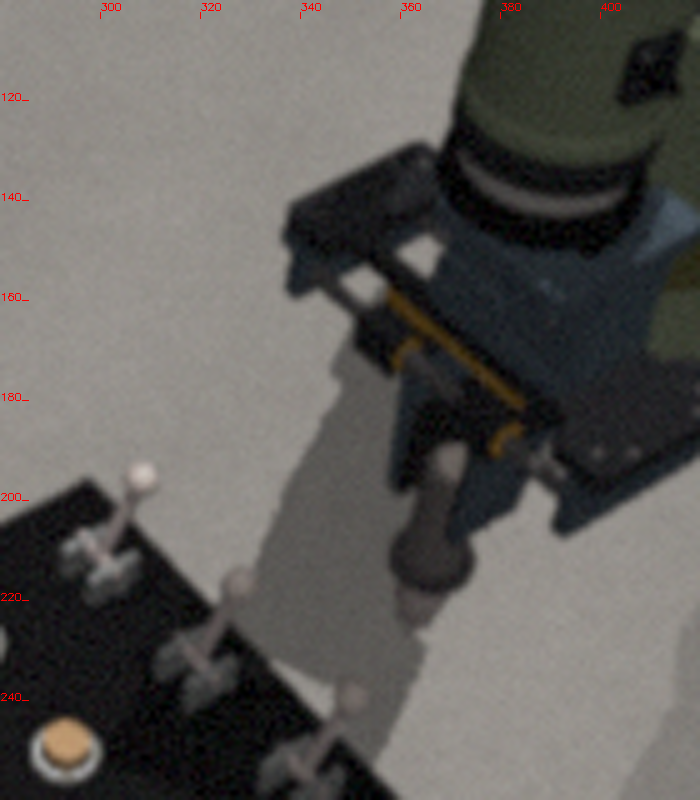

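The tester is behind (robot side of) the left ball at (350,238), with the barrel end at (363,222). Lowering and pushing.

```bash
python3 -m creep '[[1,0,0,25,0,0,0],[1,0,0,27,0,0,0],[1,0,0,0,0,0,0]]'
python3 -m creep '[[1,6,0,0,0,0,0],[1,6,0,0,0,0,0],[1,6,0,0,0,0,0],[1,6,0,0,0,0,0],[1,6,0,0,0,0,0]]'
python3 -m creep '[[1,6,0,0,0,0,0],[1,6,0,0,0,0,0],[1,6,0,0,0,0,0],[1,4,0,0,0,0,0],[1,0,0,0,0,0,0]]'
```

```text
time_s: 16.75
ee_pos: [491.0, 183.2, 195.4]
ee_rot: [179.9, 0.3, -7.3]
force: [0.0, -0.6, -2.8]
gripper_width: 26.9
time_s: 17.38
ee_pos: [522.3, 179.8, 197.6]
ee_rot: [180.0, -0.0, -7.3]
force: [-2.0, -0.2, -2.0]
gripper_width: 26.9
time_s: 18.0
ee_pos: [543.9, 177.1, 197.4]
ee_rot: [180.0, -0.0, -7.3]
force: [-0.1, -0.2, -2.5]
gripper_width: 27.1
```

```bash
python3 -m creep '[[1,3,0,0,0,0,0],[1,3,0,0,0,0,0],[1,0,0,0,0,0,0]]'
python3 -m creep '[[1,1.5,0,0,0,0,0],[1,0,0,0,0,0,0]]'
```

```text
time_s: 18.38
ee_pos: [549.0, 176.4, 197.5]
ee_rot: [180.0, 0.1, -7.3]
force: [-1.7, 0.4, -2.5]
gripper_width: 26.7
time_s: 18.62
ee_pos: [550.4, 176.2, 197.5]
ee_rot: [180.0, 0.1, -7.3]
force: [-3.7, -0.0, -1.8]
gripper_width: 27.2
```

```bash
python3 -m creep '[[1,1.5,0,0,0,0,0],[1,0,0,0,0,0,0]]'
python3 -m creep '[[1,1,0,0,0,0,0],[1,0,0,0,0,0,0]]'
```

```text
time_s: 18.88
ee_pos: [552.2, 175.8, 197.6]
ee_rot: [180.0, 0.0, -7.3]
force: [-3.8, -0.3, -0.8]
gripper_width: 26.9
time_s: 19.12
ee_pos: [553.1, 175.7, 197.6]
ee_rot: [180.0, 0.0, -7.3]
force: [-4.3, -0.4, -2.1]
gripper_width: 27.0
```

The force is up to about 4 N and the barrel has reached the shut position. Backing off and up to look.

```bash
python3 -m creep '[[1,-8,0,0,0,0,0],[1,-20,0,0,0,0,0],[1,-25,0,-5,0,0,0],[1,0,0,-30,0,0,0],[1,0,0,-22,0,0,0]]'
python3 -m creep '[[1,-10,60,0,0,0,0],[1,-10,60,0,0,0,0],[1,0,0,0,0,0,0],[1,0,0,0,0,0,0]]'
python3 - <<'E'
from h import *
save('scene','s5');save('top','t5');crop('s5','c10',230,130,380,300,4);crop('t5','c11',160,150,300,245,5)
p=state()['ee_pos'];print(p,state()['force'])
for dz in (-12,-57,-72): print(dz,proj('scene',p+[0,0,dz]))
E
```

```text
time_s: 19.75
ee_pos: [502.6, 183.2, 256.7]
ee_rot: [-179.9, -0.4, -7.3]
force: [0.9, -0.9, -3.0]
gripper_width: 26.7
time_s: 20.25
ee_pos: [467.1, 66.3, 255.4]
ee_rot: [-179.9, -0.2, -7.3]
force: [0.2, 0.4, -2.1]
gripper_width: 27.0
[466.76887079  67.02119375 254.93159759] [-1.08482409  0.33840066 -1.5844126 ]
-12 [[335.75465543 174.47849718]]
-57 [[333.46450784 187.37350327]]
-72 [[332.73351035 191.48948997]]
```

View pics/c10.png

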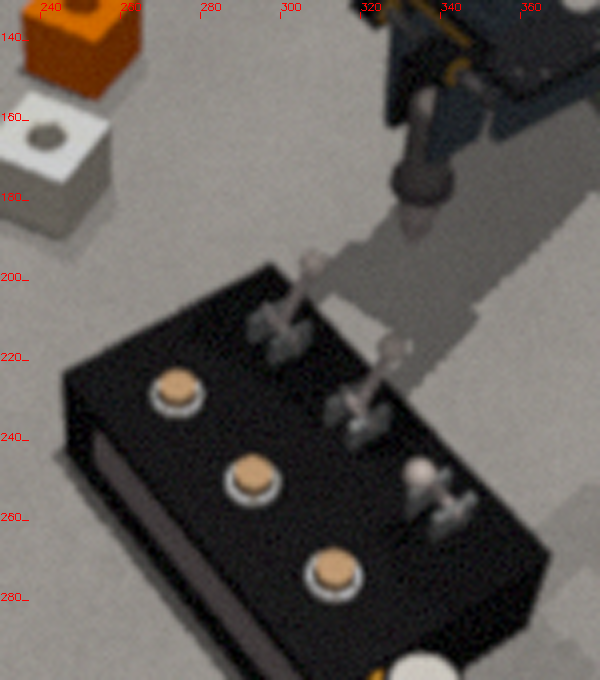

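View pics/c11.png

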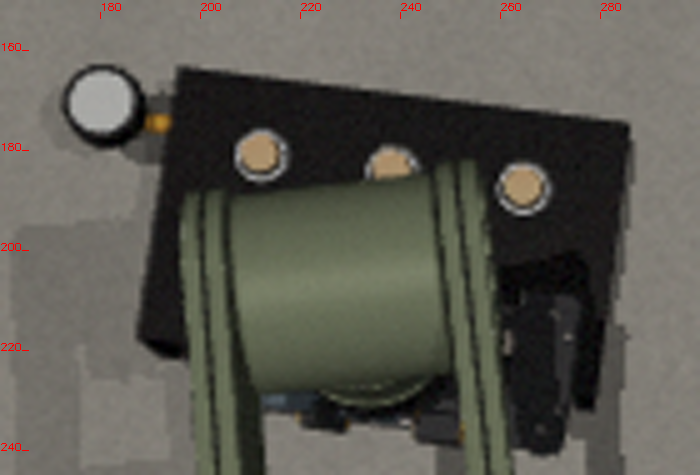

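```bash
python3 - <<'E'
from h import *
x,y,a,px=580.21,91.72,-.12685,36.11
c,s=np.cos(a),np.sin(a)
for lean in (-.5,-.45,-.4,.3,.4,.45,.5,.55):
    l=[px-80+50*np.sin(lean),80]; w=[x+c*l[0]-s*l[1],y+s*l[0]+c*l[1],110+50*np.cos(lean)]
    print(lean,proj('scene',w).round(1))
print('obs open 350.2,238.2 ; now 334.6,247.4')
cs=[(348.6,222.6)]
crop('t4','c12',320,195,380,250,10); crop('s5','c13',225,145,265,195,12)
E
```

```text
-0.5 [[350.3 238.9]]
-0.45 [[349.7 239.1]]
-0.4 [[349.  239.3]]
0.3 [[337.8 245.7]]
0.4 [[336.1 247.1]]
0.45 [[335.3 247.8]]
0.5 [[334.5 248.5]]
0.55 [[333.7 249.3]]
obs open 350.2,238.2 ; now 334.6,247.4
```

View pics/c12.png

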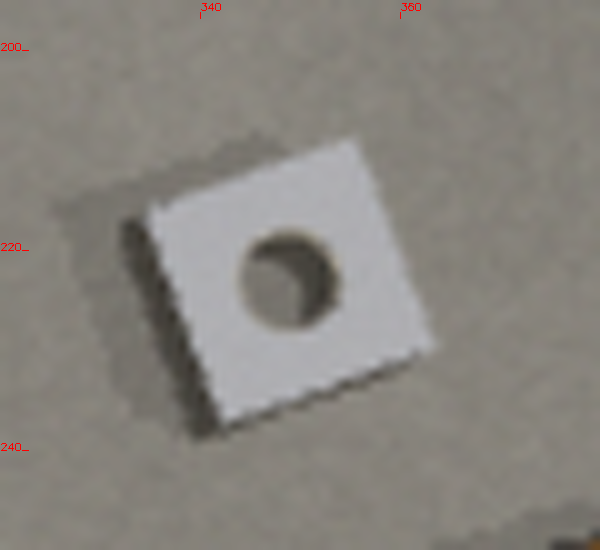

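View pics/c13.png

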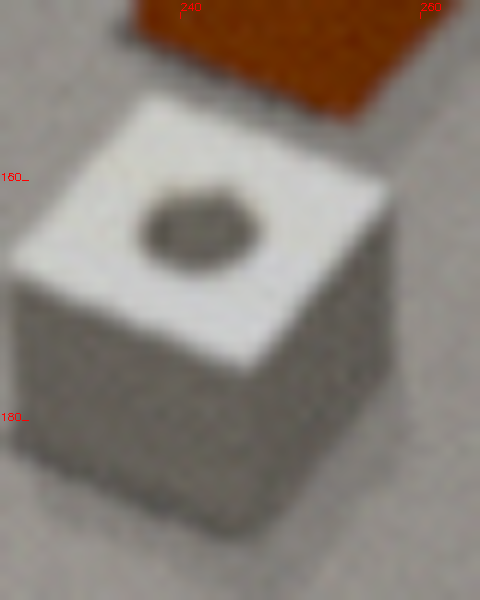

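The left toggle's ball is now at scene (334.6,247.4), which matches the fully shut prediction. The other two toggles are unmoved. Moving over the holder; from there I can recheck the toggles and the tester's tilt.

```bash
python3 -m creep '[[1,5,22,0,0,0,0],[1,10,43,0,0,0,0],[1,10,43,0,0,0,0],[1,10,43,0,0,0,0],[1,10,43,0,0,0,0]]'
python3 -m creep '[[1,10,43,0,0,0,0],[1,10,43,0,0,0,0],[1,7.3,29,0,0,0,0],[1,0,0,30,0,0,0],[1,0,0,30,0,0,0]]'
python3 -m creep '[[1,0,0,11,0,0,0],[1,0,0,0,0,0,0],[1,0,0,0,0,0,0]]'
python3 - <<'E'
from h import *
save('scene','s6');save('top','t6');crop('s6','c14',205,90,275,200,7);crop('t6','c15',180,160,290,240,6);crop('s6','c16',290,180,365,270,8)
p=state()['ee_pos'];print(p,state()['force'])
for dz in (-12,-57,-72): print(dz,proj('scene',p+[0,0,dz]))
print(ray('top',348.65,222.55,64),ray('scene',241,163.7,64))
x,y,a,px=580.21,91.72,-.12685,36.11
c,s=np.cos(a),np.sin(a)
for lean in (-.5,.4,.45,.5,.55):
    l=[px-80+50*np.sin(lean),80]; w=[x+c*l[0]-s*l[1],y+s*l[0]+c*l[1],110+50*np.cos(lean)]
    print(lean,proj('scene',w).round(1),proj('top',w).round(1))
E
```

```text
time_s: 20.98
ee_pos: [487.1, -132.5, 254.5]
ee_rot: [180.0, -0.1, -7.2]
force: [0.5, 1.7, -2.3]
gripper_width: 27.2
time_s: 21.6
ee_pos: [499.8, -249.4, 193.7]
ee_rot: [180.0, -0.1, -7.2]
force: [0.5, 0.2, -1.8]
gripper_width: 27.0
time_s: 21.98
ee_pos: [499.4, -249.7, 184.9]
ee_rot: [179.9, -0.1, -7.3]
force: [-1.0, -0.3, -1.9]
gripper_width: 27.0
[ 499.09354674 -249.76586952  184.98401561] [ 0.26181553 -0.3342117  -2.4246793 ]
-12 [[240.24987388 135.52733238]]
-57 [[240.91498764 147.57366607]]
-72 [[241.12867114 151.44383516]]
[ 500.50997466 -248.81565484   64.        ] [ 501.1095252 -251.0355492   64.       ]
-0.5 [[350.3 238.9]] [[204.7 211.7]]
0.4 [[336.1 247.1]] [[206.7 196.8]]
0.45 [[335.3 247.8]] [[206.9 196.1]]
0.5 [[334.5 248.5]] [[207.1 195.4]]
0.55 [[333.7 249.3]] [[207.2 194.8]]
```

View pics/c14.png

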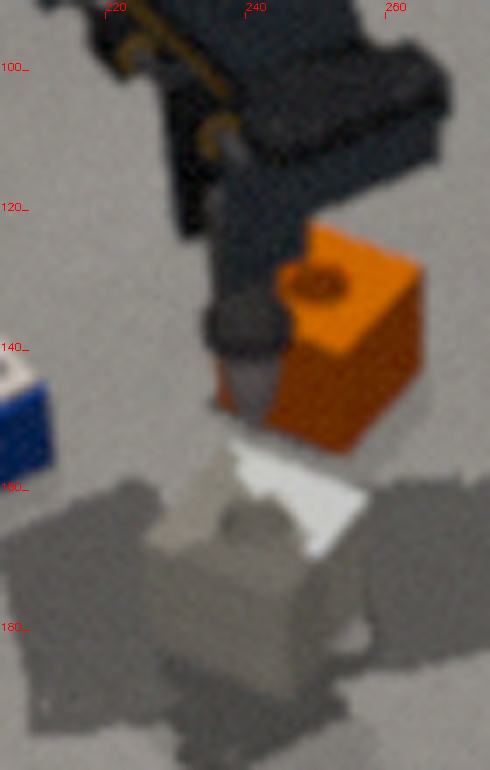

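View pics/c15.png

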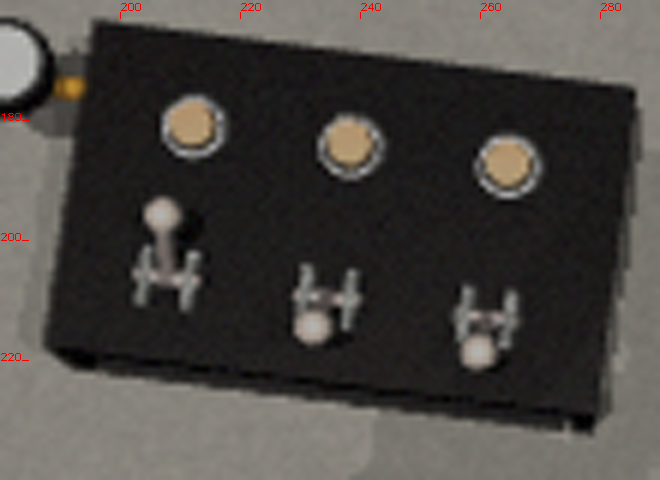

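View pics/c16.png

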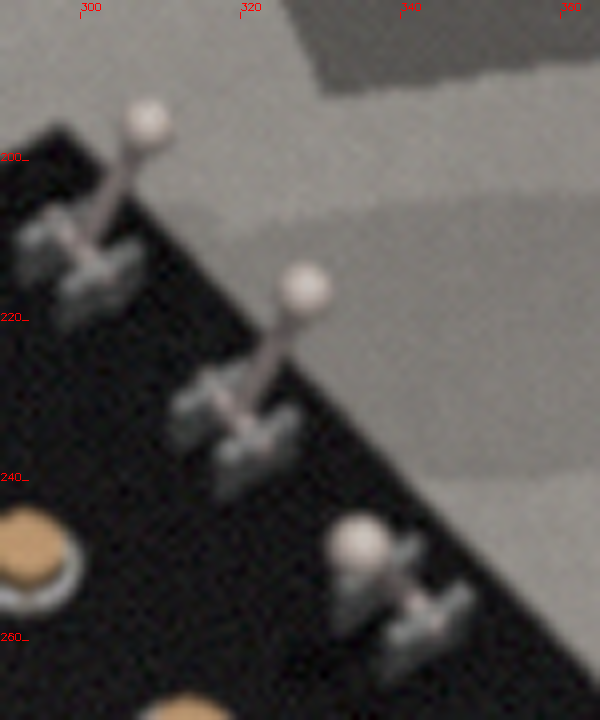

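Top view: the left ball is at (206.4,195.3), against a shut prediction of (207.1,195.4), so that toggle is fully shut. The other balls stay at (232,214) and (259,218). The tester is vertical. Lowering into the hole.

```bash
python3 -m creep '[[1,0.7,0,20,0,0,0],[1,0,0,22,0,0,0],[1,0,0,8,0,0,0],[1,0,0,0,0,0,0],[1,0,0,0,0,0,0]]'
python3 -m creep '[[1,0,0,5,0,0,0],[1,0,0,5,0,0,0],[1,0,0,0,0,0,0]]'
python3 -m creep '[[1,0,0,5,0,0,0],[1,0,0,5,0,0,0],[1,0,0,0,0,0,0]]'
```

```text
time_s: 22.7
ee_pos: [499.6, -250.0, 134.8]
ee_rot: [180.0, -0.1, -7.3]
force: [0.3, -0.1, -1.5]
gripper_width: 27.0
time_s: 23.08
ee_pos: [498.5, -249.4, 123.1]
ee_rot: [-180.0, 0.1, -7.3]
force: [0.3, 0.6, -2.1]
gripper_width: 27.0
time_s: 23.45
ee_pos: [498.5, -249.5, 113.0]
ee_rot: [-180.0, 0.1, -7.3]
force: [-0.8, -0.1, -1.9]
gripper_width: 26.9
```

```bash
python3 -m creep '[[1,0.6,0,6,0,0,0],[1,0,0,6,0,0,0],[1,0,0,6,0,0,0],[1,0,0,6,0,0,0],[1,0,0,0,0,0,0]]'
python3 -m creep '[[1,0,0,3,0,0,0],[1,0,0,2,0,0,0],[1,0,0,0,0,0,0]]'
```

```text
time_s: 24.08
ee_pos: [499.1, -249.5, 89.0]
ee_rot: [-180.0, 0.1, -7.3]
force: [0.4, 0.3, -1.8]
gripper_width: 27.1
time_s: 24.45
ee_pos: [499.4, -249.7, 84.6]
ee_rot: [180.0, 0.0, -7.3]
force: [-0.8, 0.6, -3.0]
gripper_width: 27.2
```

```bash
python3 -m creep '[[1,0,0,1.5,0,0,0],[1,0,0,0,0,0,0]]'
python3 -m creep '[[1,0,0,1,0,0,0],[1,0,0,0,0,0,0]]'
```

```text
time_s: 24.7
ee_pos: [499.5, -249.7, 83.1]
ee_rot: [180.0, 0.0, -7.3]
force: [-0.2, 0.2, -2.4]
gripper_width: 27.2
time_s: 24.95
ee_pos: [499.6, -249.8, 82.5]
ee_rot: [180.0, -0.0, -7.3]
force: [-0.8, 0.3, 0.3]
gripper_width: 26.8
```

The force unloaded at z = 82.5, the same height as at pick-up, so the flange is seated. Opening, retreating straight up, then checking.

```bash
python3 -m creep '[[0.6,0,0,0,0,0,0],[0.3,0,0,0,0,0,0],[0,0,0,0,0,0,0],[0,0,0,0,0,0,0],[0,0,0,0,0,0,0]]'
python3 -m creep '[[0,0,0,-10,0,0,0],[0,0,0,-30,0,0,0],[0,0,0,-40,0,0,0],[0,0,0,-40,0,0,0],[0,-30,20,-20,0,0,0]]'
python3 -m creep '[[0,-50,30,0,0,0,0],[0,-50,30,0,0,0,0],[0,-50,30,0,0,0,0],[0,0,0,0,0,0,0],[0,0,0,0,0,0,0]]'
python3 - <<'E'
from h import *
save('scene','s7');save('top','t7');crop('s7','c17',210,120,370,290,4);crop('t7','c18',320,190,380,250,8)
print(state()['time_s'],proj('top',[500,-249.5,130]),proj('scene',[500,-249.5,130]))
E
```

```text
time_s: 25.58
ee_pos: [499.5, -249.8, 82.2]
ee_rot: [180.0, -0.0, -7.3]
force: [-0.1, 0.1, 0.4]
gripper_width: 73.3
time_s: 26.2
ee_pos: [469.2, -266.0, 225.2]
ee_rot: [179.9, -0.3, -7.1]
force: [-0.1, -0.6, -1.1]
gripper_width: 91.2
time_s: 26.82
ee_pos: [307.4, -336.1, 222.8]
ee_rot: [180.0, -0.1, -7.3]
force: [-0.0, -0.2, 0.2]
gripper_width: 91.3
26.925 [[352.26183245 220.0210988 ]] [[240.69943211 147.24052936]]
```

View pics/c17.png

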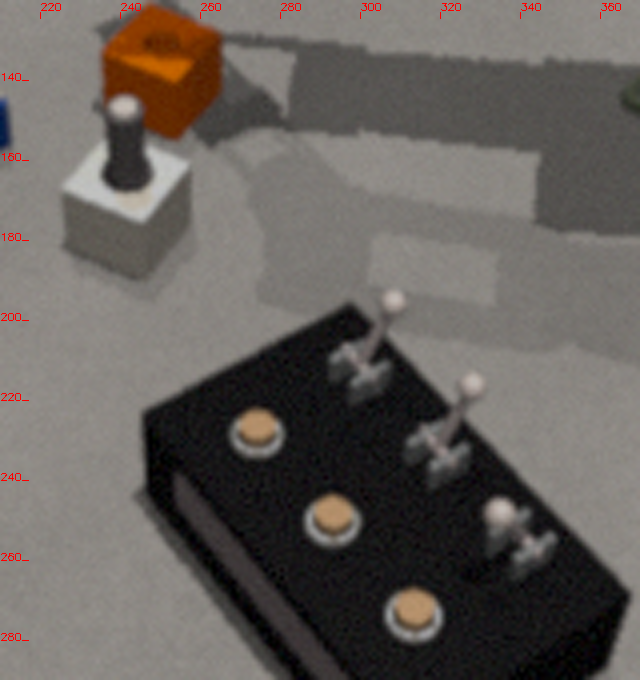

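View pics/c18.png

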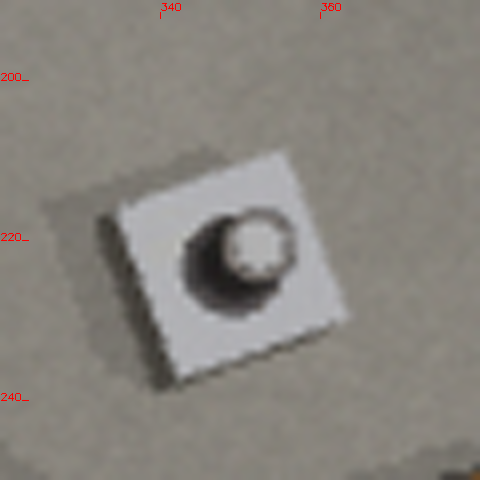

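View pics/t7.png

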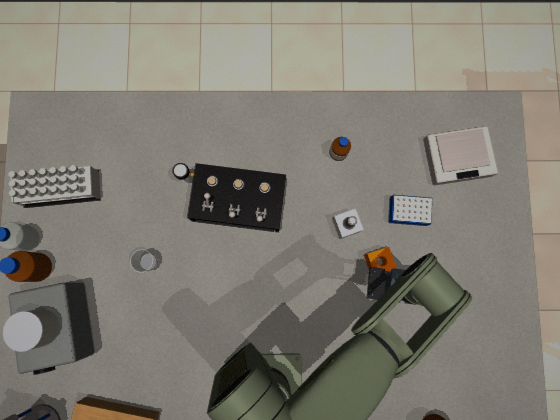

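The tester stands seated: its top is at scene (241,147) and top (352,220.5), as at the start. The left toggle is shut, the others are open, and the bystanders have not moved. Handing in.

```bash
python3 -c "
from workcell import job_done; print(job_done())"
```

```text
the job is handed in; nothing more can be done
None
```

The left port has the soft seal. I shut its toggle fully, put the tester back in its holder and handed the job in at about 27 s of the 64 s allowed.

| Port | Net force | Travel | Pin in (from force) | Result |
|---|---|---|---|---|
| Right | about 8.5 N | 7.5 mm | about 5.7 mm | sound |
| Middle | about 8 N | 7 mm | about 5.3 mm | sound |
| Left | about 8.9 N | 14 mm | about 5.9 mm | soft |

- **Presses:** I held each one for at least half a second. The pin was never pushed all the way in.
- **Toggle:** I pushed the left toggle over with the side of the tester's barrel, before putting the tester back. The push force rose to about 4 N, and in both cameras the ball was within about 1 px of the fully shut position. The barrel went about 3 mm further than I had calculated, probably because its tapered end was touching the ball.
- **Last checks:** The tester took no load until it reached its pick-up height, and in the final images it stands where it started. The other two toggles, the bottle, the beaker and the tip box look unmoved, and the gripper is open and clear of everything. None of the checks failed.

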